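# Turn the nail-dust extractor up one click

## Robot

A 7-joint arm with a two-finger parallel gripper is mounted at the origin on the work surface. World frame = base frame: x ahead of the robot, y to its left, z up, the work surface at z = 0. Lengths are in m, angles in rad, forces in N, time in s.
With the tool pointing down it reaches from about 0.425 to 0.925 m from the base axis. Payload 6.8 kg.
Tool frame: the origin (TCP) lies on the mounting face of the last link; the fingertips stand 173 mm ahead of it and the grasp point (between the pads) lies 155 mm ahead of it; z points along the fingers, y is the line along which they close (so a half turn about z gives the same grasp; the last joint's range is limited). The gripper opens to 85 mm and grips with 20 to 120 N. Pads are 22 mm wide; open, the fingers measure 114 mm over their backs; the gripper's body (76 mm by 85 mm) begins 54 mm behind the grasp point. The pads swing forward as they close: fully open they stand 13 mm farther back than shut.
Start: joints at [-0.108, 0.477, 0.022, 1.555, -0.011, 1.109, -0.083], TCP at [0.675, 0, 0.405] pointing down, gripper open.
Joint ranges: [-2.96, 2.96], [-0.34, 2.1], [-1.41, 1.46], [0.24, 2.44], [-1.37, 4.51], [0.17, 1.92], [-2.96, 2.96]. Speed limits (rad/s): [2.39, 2.39, 3.14, 3.14, 3.14, 3.14, 3.14].

## Interface

Orientations are given as a unit quaternion [w, x, y, z].
In Python, from station import bot gives the robot as it stands. The module is installed in compiled form; this text tells all that it offers.
- The arm moves only by the shell command python3 -m pendant 'ROWS' [FORCE]. ROWS is JSON, a list of rows, each a list of 5 numbers: the finger opening in m, from 0 to 0.0854, then the shift along the tool's x, y, z in m, then the turn about the tool's z in degrees. In form: [[jaw, x, y, z, yaw], ...]. A call has 1 to 12 rows; each row shifts and turns the commanded pose from where the row before left it, along the tool's axes as they then stand; what a row does not reach is not made up. A row lasts 1/12 s, in which the tool goes at most 41.7 mm and 7.16 degrees, less where a joint would pass 70% of its speed; a pose out of reach is approached as far as the arm can. A call with a gripper value outside its range is refused whole. The fingers move at their own pace and stop on an object; FORCE is the grip in N (left out, the last holds). Time passes only in rows, so rows that do not move let the fingers close. It gives the time, the measured TCP pose, the force, the opening and the grip force at its end, in the units of the state.
- bot.get_obs(): the state, without advancing time (a new reading comes with each control period).
- bot.read_camera(name): name is "scene" or "side" or "wrist"; returns (picture, depth): 400x640x3 uint8, blue, green, red; 400x640 float32, m along the optical axis (not along the pixel's ray), 0 where there is no reading.
- bot.camera_model(name): a dict with "intrinsics" (3x3 intrinsics, pixels), "R" (3x3) and "t" (3): a world point X has camera coordinates R X + t. Camera axes: x right, y down, z forward; pixel columns grow to the right and rows downward; lengths in m; the calibration is good to about 2 mm. A picture is of the moment at which its call begins: read the wrist's pose just before it. camera_model takes no time and is no camera call; for the wrist camera it gives the pose at the moment of the call.
- bot.hand_in(): hands the job in; it is judged then, once.
Trained networks look in the newest picture that a camera, given by its name, has taken for a name from the list of things; names that differ only in an ending like _2 or _b are one class to them, and where a whole thing is asked for, a point or a joint stands for the part that bears it (a point fixed in the world has none). Each returns a list of dicts, best first, with "score" (0 to 1); they miss things now and then, are a little off and sometimes report something else, mostly with a low value. They report only what shows in the picture. A call takes as long as a camera call.
- bot.boxes_of(name, camera): "at" ([column, row] in pixels, amid what is visible of it).
- bot.trace(name, camera): "mask" (400x640 bool, what is visible of it) and "at" ([column, row] in pixels, amid what is visible of it).
- bot.pinpoint(name, camera): "at" ([column, row] in pixels: a listed point, or the origin of a listed thing).
The state is a dict: "t": time; "q": joint angles; "joint_vel": joint speeds; "joint_torque": joint torques, N m; "eef_pos": TCP position; "tool_rot": TCP orientation; "contact_force": force on the tool from outside, world axes, zero at the start; "torque": the same for the moment, N m; "gripper_width": opening from 0.0 (shut) to 1.0 (fully open); "grasp_force": force on a finger pad.
Only numpy, scipy, OpenCV 4.12 (cv2) and the standard library are available. Lean on these libraries where they do the work, as an engineer would, in place of code of your own. Each camera call takes 0.05 s, during which the arm holds its last target. There are 200 camera calls.

## Task

Turn the fan of the nail-dust extractor up by exactly one click from wherever it now stands: rest a fingertip lightly on top of the dark knurled speed wheel in its deck and roll it away from the grey hand rest until it drops into the next notch, then take the hand clear. Do not shove or lift the extractor, and leave everything else on the windowsill and in the tray where it is.

Things in the scene. Friction and masses are not known exactly. Their poses are not given: they have to be found in the camera images.
- extractor: Nail-dust extractor, a loose blush-coloured case of about 2 kg, 190 (x) by 230 (y) mm, on rubber feet; flat deck 64 mm above the sill. Origin: centre of its underside. A grey hand-rest bar 36 mm wide, top 73 mm high, runs along y at x -72 mm; the round fan guard (126 mm across) lies at x +24, y -38, the speed wheel's crest at x +5, y +84.
- wheel_crest (a point): Top of the speed wheel (point fixed to the case), 74 mm above the sill, 10 above the deck; axes as the extractor's. A black knurled roller, 48 mm across, 14 wide, axle along the extractor's y, 24 mm below this point: only its top arc, 34 mm long, shows. Rubbery rim, friction about 1. Grey bezel cheeks, 52 by 4 mm, on both sides end 6 mm below this point. Rolling its top to the extractor's +x is up.
- wheel_mark (a point): The orange index line on the wheel's rim (24 mm from the axle); it points at one of three green dots on the deck beside the wheel, smallest (off, nearest the hand rest), middle (low, level with the crest) or largest (high).
- fan_wheel (a joint): Speed wheel angle, rad, growing as its top rolls to the extractor's +x. Notches: 0 (off), 0.55 (low), 1.10 (high), stops 0.12 beyond; starts at 0 or 0.55. One click is 13 mm at the rim. Leaving a notch takes about 1.2 N along the rim (a 3 to 10 N press is ample); half-way to the next notch, at the ridge, a sprung ball takes over and snaps the wheel into it; released short of the ridge it springs back.
- tray: Clear plastic tray, fixed, 200 (x) by 280 (y) by 22 mm, walls 3 mm. Origin: centre of its underside. Leave alone.
- tier_low: Lower white organiser tier in the tray, open box 100 by 120 by 50 mm, loose. Origin: centre of its underside. Leave alone.
- tier_high: Upper white organiser tier stacked on the lower one, same size, its rim about 99 mm above the sill. Origin: centre of its underside. Leave alone.
- nail_file: Glass nail file 13 by 140 by 4 mm lying in the tray along its own y. Origin: centre of its underside. Leave alone.
- pusher: Steel cuticle pusher, 8 mm thick, 140 mm long, lying in the tray along its own y. Origin: its middle, on the underside. Leave alone.
- jar: Closed glass jar with a white twist cap, 54 mm across, 55 mm high, in the tray. Origin: centre of its underside. Leave alone.
- buffer: Rose-coloured buffing block 28 by 95 by 25 mm on the sill in front of the hand rest. Origin: centre of its underside. Leave alone.
- polish: Bottle of dark red nail polish, 30 mm across, 68 mm high, on the sill behind the extractor. Origin: centre of its underside. Leave alone.

How it is judged:
On the way:
1. the fingertips rest on the extractor or its wheel (contact force between the fingers and extractor above 0.5 N), for 0.1 s.
At the end, for the whole second after the job is handed in: The wheel lies still in the notch one click above the one it started in (low if it was off, high if it was low; within 0.1 rad of the notch), and the extractor stands within 6 mm, and everything else within 10 mm, of where it was ((value of joint fan_wheel between 0.45 and 0.65 rad or value of joint fan_wheel between 1 and 1.2 rad) and distance of wheel_mark from where it was at the start of the episode between 0.0075 and 0.0185 m and velocity of joint fan_wheel between -0.1 and 0.1 rad/s and distance of extractor from where it was at the start of the episode below 0.006 m and linear speed of extractor below 0.02 m/s and distance of each of tier_low, tier_high, nail_file, pusher, jar, buffer, polish from where it was at the start of the episode below 0.01 m); the robot touches nothing.
It fails at once if the extractor is shoved or lifted (moved over 6 mm or tilted over 0.05 rad) (distance of extractor from where it was at the start of the episode above 0.006 m or angle between extractor's own z axis and vertical above 0.05 rad).
It fails at once if the extractor or its wheel is pressed or pinched with more than 30 N (contact force between the fingers and extractor above 30 N).
It fails at once if something else on the windowsill is moved more than 10 mm, lifted or tipped (distance of any of tier_low, tier_high, nail_file, pusher, jar, buffer, polish from where it was at the start of the episode above 0.01 m or angle between any of tier_low, tier_high, nail_file, pusher, jar, buffer, polish's own z axis and vertical above 0.2 rad).
It also fails if it takes over 32 s, if anything falls off the work surface, if the arm or the gripper's body presses on something with over 40 N, if the wrist force passes 120 N, or if a joint passes its speed limit or range.

## Working session

There is one attempt and no reset: what is moved stays moved. The work goes in short steps, Python scripts to look and compute and a shell command to move; the robot and the scene stay as the last step left them, time stands still between calls to the robot, and variables do not carry over. Pictures are saved under pics/ and viewed, at most 10 in all, crops included, and the job is handed in when it is done.

```bash
mkdir -p pics
cat > h.py <<'E'
import numpy as np, cv2
from station import bot
def unproj(cam,at,dep=None,z=None,m=None):
    m=m or bot.camera_model(cam); K,R,t=[np.array(m[k]) for k in("intrinsics","R","t")]
    r=np.linalg.solve(K,[at[0],at[1],1.]); c=-R.T@t; d=R.T@r
    s=dep if z is None else (z-c[2])/d[2]
    return c+s*d
E
python3 - <<'E'
from h import *
ims=[]
for c in("scene","side"):
    p,d=bot.read_camera(c); cv2.imwrite(f"pics/{c}0.png",p)
    for n,z in(("wheel_crest",.074),("wheel_mark",.072),("extractor",0.0),("polish",0),("buffer",0),("tier_high",.05),("jar",0)):
        for r in bot.pinpoint(n,c)[:1]:
            u,v=np.round(r["at"]).astype(int); 
            dd=d[min(max(v,0),399),min(max(u,0),639)]
            print(c,n,np.round(r["score"],2),(u,v),unproj(c,r["at"],z=z).round(4),unproj(c,r["at"],dep=dd).round(4))
o=bot.get_obs();print(o["t"],o["eef_pos"],o["tool_rot"],o["gripper_width"],o["contact_force"])
E
```

```text
scene wheel_crest 0.55 (np.int64(397), np.int64(251)) [0.5516 0.247  0.074 ] [0.551  0.2466 0.0734]
scene wheel_mark 0.48 (np.int64(395), np.int64(254)) [0.5607 0.249  0.072 ] [0.5621 0.2499 0.0734]
scene extractor 0.94 (np.int64(370), np.int64(258)) [0.5458 0.1709 0.    ] [0.6022 0.218  0.0633]
scene polish 0.73 (np.int64(284), np.int64(209)) [ 0.5827 -0.1119  0.    ] [ 0.6052 -0.079   0.0271]
scene buffer 0.45 (np.int64(410), np.int64(237)) [0.4108 0.1799 0.    ] [0.4918 0.2327 0.0725]
scene tier_high 0.62 (np.int64(264), np.int64(174)) [ 0.5616 -0.2321  0.05  ] [ 0.5927 -0.1812  0.083 ]
scene jar 0.73 (np.int64(286), np.int64(214)) [ 0.5889 -0.0916  0.    ] [ 0.6009 -0.0743  0.0147]
side wheel_crest 0.84 (np.int64(261), np.int64(144)) [0.55  0.249 0.074] [0.5514 0.2516 0.0724]
side wheel_mark 0.55 (np.int64(281), np.int64(183)) [0.4954 0.0862 0.072 ] [0.502  0.0971 0.063 ]
side extractor 0.74 (np.int64(277), np.int64(182)) [0.5442 0.183  0.    ] [0.4979 0.1052 0.0637]
side polish 0.58 (np.int64(314), np.int64(159)) [0.6746 0.2051 0.    ] [0.6115 0.1227 0.0653]
side buffer 0.94 (np.int64(230), np.int64(207)) [0.4101 0.1712 0.    ] [0.3977 0.1404 0.0257]
side tier_high 0.83 (np.int64(427), np.int64(263)) [ 0.5669 -0.2405  0.05  ] [ 0.5615 -0.2436  0.0564]
side jar 0.62 (np.int64(373), np.int64(235)) [ 0.5866 -0.0972  0.    ] [ 0.5666 -0.1148  0.0249]
0.8 [ 6.75018894e-01 -1.31294339e-05  4.04718183e-01] [3.38422088e-06 7.07127031e-01 7.07086530e-01 7.75469742e-06] 1.0020765989733371 [-0.18280581  0.22882443  0.18959051]
```

View pics/scene0.png

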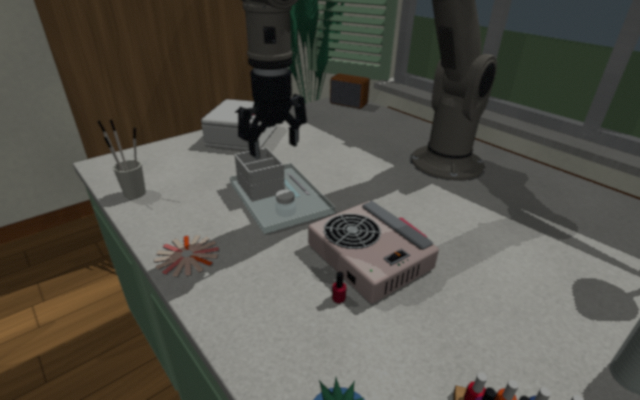

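View pics/side0.png

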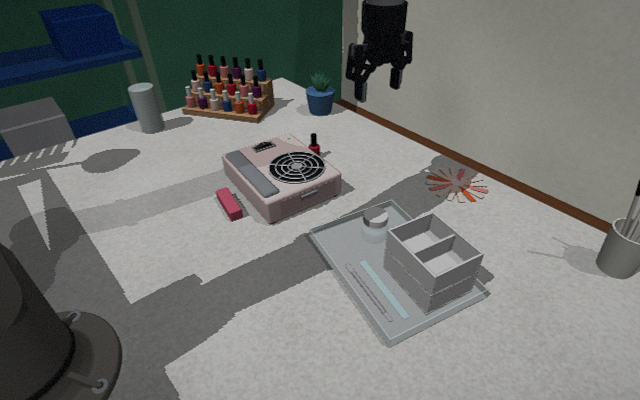

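The scene view shows the extractor around (370,250) with the wheel near (397,255). In the side view the wheel is at (262,146). Both give a crest of about (0.551, 0.248), so I'm moving above it with the fingers shut.

```bash
python3 -m pendant '[[0,0.031,-0.0155,0,0],[0,0.031,-0.0155,0,0],[0,0.031,-0.0155,0,0],[0,0.031,-0.0155,0,0],[0,0.031,-0.0155,0,0],[0,0.031,-0.0155,0,0],[0,0.031,-0.0155,0,0],[0,0.031,-0.0155,0,0],[0,0,0,0,0],[0,0,0,0,0]]' 30
python3 - <<'E'
from h import *
m=bot.camera_model("wrist"); print(np.round(-np.array(m["R"]).T@m["t"],3))
p,d=bot.read_camera("wrist"); cv2.imwrite("pics/w0.png",p); np.save("d0.npy",d)
for n,z in(("wheel_crest",.074),("wheel_mark",.072),("extractor",0.0)):
    for r in bot.pinpoint(n,"wrist")[:2]:
        print(n,np.round(r["score"],2),np.round(r["at"]),unproj("wrist",r["at"],z=z,m=m).round(4))
for n in ("extractor","wheel_crest"):
    for r in bot.trace(n,"wrist")[:1]:
        k=r["mask"]; P=np.array([unproj("wrist",(u,v),dep=d[v,u],m=m) for v,u in np.argwhere(k)[::7] if d[v,u]>0])
        top=P[(P[:,2]>.056)&(P[:,2]<.068)]
        print(n,np.round(r["score"],2),r["at"],k.sum(),P.min(0),P.max(0),cv2.minAreaRect(top[:,:2].astype(np.float32)*1000) if len(top)>3 else None)
o=bot.get_obs();print(o["contact_force"])
E
```

```text
t: 1.63
eef_pos: [0.5497, 0.2507, 0.4049]
tool_rot: [-0.0, 0.705, 0.709, 0.0]
contact_force: [0.8, -1.6, 1.0]
gripper_width: 0.001
grasp_force: 0.0
[0.549 0.334 0.374]
wheel_mark 0.69 [331. 183.] [0.5566 0.2483 0.072 ]
extractor 0.73 [316. 234.] [0.5416 0.1664 0.    ]
extractor 0.62 [314.4, 210.5] 31528 [ 0.44643981  0.07372885 -0.00137941] [0.66002424 0.29068944 0.27703789] ((546.8521728515625, 188.38864135742188), (189.9195098876953, 189.02320861816406), 85.010009765625)
wheel_crest 0.57 [318.2, 211.7] 31566 [ 0.43248437  0.05702262 -0.00328853] [0.66581361 0.29068944 0.27696581] ((545.4140014648438, 170.65252685546875), (226.22560119628906, 188.59510803222656), 85.25206756591797)
[0.05579502 0.12424056 0.34681023]
```

View pics/w0.png

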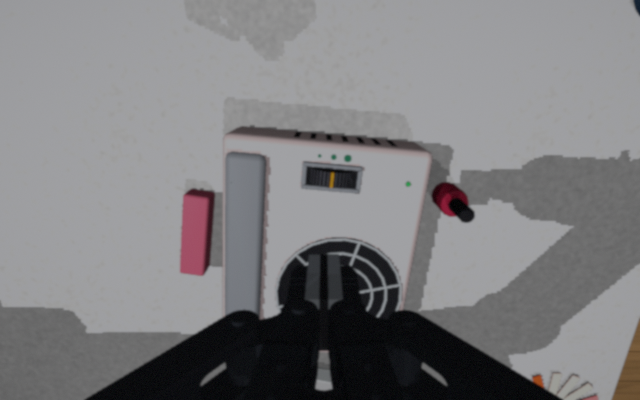

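The wrist view shows the wheel and its bezel at (332,178). The orange mark sits level with the middle dot (333,157), so the fan is on low and the target is high. The case is yawed about -5°. Next I'll refine the crest position.

Run:
```python
from h import *
p=cv2.imread("pics/w0.png"); m=bot.camera_model("wrist")
o=bot.get_obs(); print(o["t"],o["eef_pos"].round(4) if hasattr(o["eef_pos"],'round') else o["eef_pos"],o["tool_rot"])
d=np.load("d0.npy")
h=p[155:205,295:370].astype(int); k=h.max(2)<75; k2=np.zeros(p.shape[:2],bool); k2[155:205,295:370]=k
n,l,s,c=cv2.connectedComponentsWithStats(k2.astype(np.uint8)); print(s,c)
for at in((332,178),tuple(c[1+np.argmax(s[1:,4])])):
    print(at,unproj("wrist",at,z=.072,m=m).round(4),unproj("wrist",at,dep=d[int(at[1]),int(at[0])],m=m).round(4))
cc=np.array([.5454,.1707]); a=np.radians(-4.8); print(cc+np.array([[np.cos(a),-np.sin(a)],[np.sin(a),np.cos(a)]])@[.005,.084])
cv2.imwrite("pics/c0.png",cv2.resize(p[130:215,280:380],None,fx=6,fy=6,interpolation=2))
```

```text
1.9333 [0.5517 0.2466 0.4047] [ 2.43884037e-04  7.08010373e-01  7.06201985e-01 -9.19430532e-05]
[[     0      0    640    400 255148]
 [   306    167     52     22    852]] [[319.46180256 199.57440388]
 [330.93896714 177.21830986]]
(332, 178) [0.5594 0.248  0.072 ] [0.5594 0.2483 0.0731]
(np.float64(330.9389671361502), np.float64(177.21830985915494)) [0.5585 0.2487 0.072 ] [0.5585 0.2488 0.0725]
[0.5574114  0.25398701]
```

View pics/c0.png

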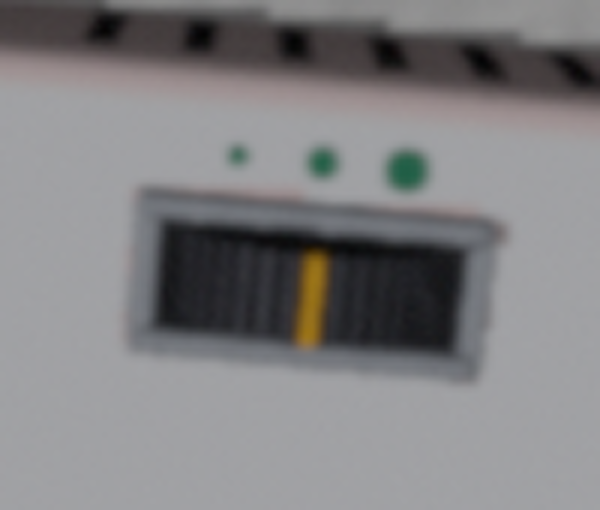

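The mark is beside the middle dot, which confirms low. At picture time the crest was at about (0.557, 0.252). I'll descend to about 18 mm above it, starting 5 mm on the hand-rest side and turned to match the case.

```bash
python3 -m pendant '[[0,0.0055,0,0.025,4.8],[0,0,0,0.035,0],[0,0,0,0.035,0],[0,0,0,0.025,0],[0,0,0,0.015,0],[0,0,0,0.005,0],[0,0,0,0,0],[0,0,0,0,0],[0,0,0,0,0]]'
python3 - <<'E'
from h import *
p,d=bot.read_camera("side"); cv2.imwrite("pics/s1.png",cv2.resize(p[90:200,200:350],None,fx=5,fy=5,interpolation=2))
p,d=bot.read_camera("wrist"); cv2.imwrite("pics/w1.png",p)
o=bot.get_obs(); print(o["t"],o["eef_pos"],o["tool_rot"],o["contact_force"])
E
```

```text
t: 2.68
eef_pos: [0.5518, 0.2536, 0.2663]
tool_rot: [0.0, 0.736, 0.677, 0.001]
contact_force: [-0.7, -0.1, -0.7]
gripper_width: 0.003
grasp_force: 0.0
2.7833 [0.5516138  0.25367824 0.26621716] [3.03879351e-04 7.36195545e-01 6.76767572e-01 1.29606176e-03] [ 0.33345486 -0.29500891  1.39541564]
```

View pics/s1.png

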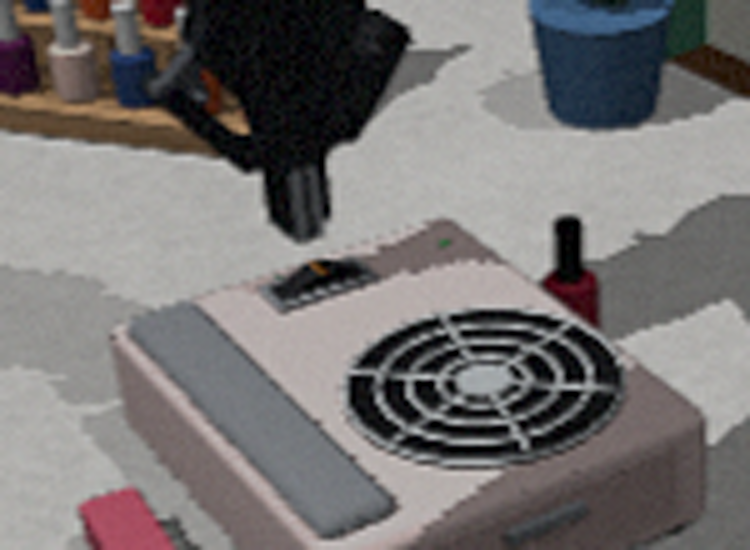

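View pics/w1.png

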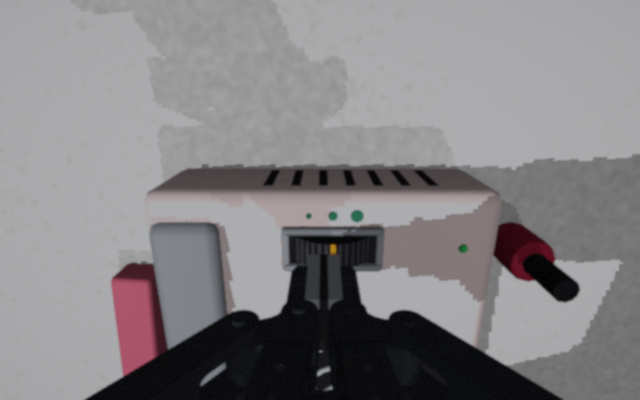

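The wrist view shows the tips (325,255) just above the wheel and aligned with the bezel. The mark is at (333,249), still by the middle dot (333,215). I'll check the crest from this closer view.

Run:
```python
from h import *
m=bot.camera_model("wrist")
for at,z in(((332,229),.068),((333,236),.068),((333,243),.074),((333,215),.064),((282,229),.068),((383,229),.068),((325,262),.0932)):
    print(at,unproj("wrist",at,z=z,m=m).round(4))
```

```text
(332, 229) [0.5574 0.2645 0.068 ]
(333, 236) [0.5576 0.2605 0.068 ]
(333, 243) [0.5573 0.2594 0.074 ]
(333, 215) [0.5585 0.2705 0.064 ]
(282, 229) [0.5319 0.2667 0.068 ]
(383, 229) [0.5834 0.2622 0.068 ]
(325, 262) [0.5532 0.2596 0.0932]
```

Crest is at (0.557, 0.2535): the tip is on line and 5.5 mm short of it. Lowering carefully.

```bash
python3 -m pendant '[[0,0,0,0.008,0],[0,0,0,0.006,0],[0,0,0,0.002,0],[0,0,0,0,0],[0,0,0,0,0]]'; for i in 1; do python3 -m pendant '[[0,0,0,0.001,0],[0,0,0,0.001,0],[0,0,0,0,0]]'; done
```

```text
t: 3.2
eef_pos: [0.551, 0.2535, 0.2484]
tool_rot: [-0.0, 0.736, 0.677, -0.0]
contact_force: [-0.4, -0.6, 0.4]
gripper_width: 0.002
grasp_force: 0.0
t: 3.45
eef_pos: [0.5514, 0.2535, 0.2474]
tool_rot: [0.0, 0.736, 0.677, 0.0]
contact_force: [-1.5, 0.7, 2.9]
gripper_width: 0.001
grasp_force: 2.0
```

```bash
python3 -m pendant '[[0,0,0,0.0005,0],[0,0,0,0,0]]'; python3 -c "
from station import bot
o=bot.get_obs();print(o['eef_pos'],o['contact_force'])"
```

```text
t: 3.62
eef_pos: [0.5515, 0.2535, 0.2473]
tool_rot: [0.0, 0.736, 0.677, 0.001]
contact_force: [-0.5, -1.4, 6.2]
gripper_width: 0.001
grasp_force: 3.5
[0.55151965 0.25351674 0.24734966] [-0.48354597 -1.3780969   6.16487048]
```

About 6 N of contact, which is enough. Rolling now.

```bash
python3 -m pendant '[[0,0,0.0015,0,0],[0,0,0.0015,0,0],[0,0,0.0015,0,0],[0,0,0.0015,0,0],[0,0,0,0,0]]'
```

```text
t: 4.03
eef_pos: [0.558, 0.2529, 0.2474]
tool_rot: [0.001, 0.736, 0.677, 0.001]
contact_force: [0.5, -1.2, 7.0]
gripper_width: -0.004
grasp_force: 3.1
```

```bash
python3 -m pendant '[[0,0,0.0015,0,0],[0,0,0.0015,0,0],[0,0,0.0015,0,0],[0,0,0.001,0,0],[0,0,0,0,0]]'; python3 -m pendant '[[0,0,0,-0.004,0],[0,0,0,-0.012,0],[0,0,0,-0.025,0],[0,0,0,-0.035,0],[0,0,0,-0.03,0],[0,0,0,-0.02,0],[0,0,0,0,0],[0,0,0,0,0],[0,0,0,0,0]]'
python3 - <<'E'
from h import *
p,d=bot.read_camera("wrist"); cv2.imwrite("pics/w2.png",p[110:310,180:480].repeat(2,0).repeat(2,1))
E
```

```text
t: 4.45
eef_pos: [0.5636, 0.2524, 0.2473]
tool_rot: [0.001, 0.736, 0.677, 0.001]
contact_force: [1.5, -0.7, 5.3]
gripper_width: 0.005
grasp_force: 3.2
t: 5.2
eef_pos: [0.5619, 0.2525, 0.3719]
tool_rot: [-0.0, 0.736, 0.677, -0.0]
contact_force: [-0.4, 1.4, -0.6]
gripper_width: -0.002
grasp_force: 0.0
```

View pics/w2.png

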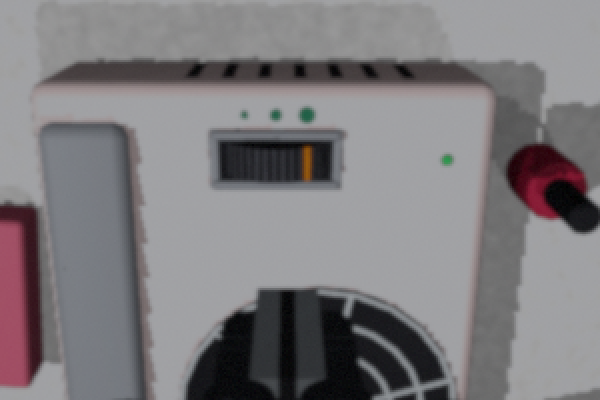

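The mark (307,163 in the crop) now points at the largest dot (307,115), which is high: one click up. The hand is clear, so I'm handing in.

```bash
python3 -c "
from station import bot
print(bot.hand_in())"
```

```text
the job is handed in; nothing more can be done
None
```

The fan wheel went up one click, from low to high. The last picture shows its mark at the largest dot and the hand clear; I handed the job in, but no verdict came back.

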